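# Swap the tray that stands out of the sample feeders

### The job

One of the three sample feeders has its empty tray left standing out: push that tray fully home. Only then hook a fingertip behind the front lip of the tray that carries the wide jar and draw the tray out by its lip, all the way to its stop, so the jar stands upright on it ready for collection. Don't touch the jar, and leave the tray with the two vials and everything else on the bench as they are.

Things in the scene. Friction and masses are not known exactly. Their poses are not given: they have to be found in the camera images.
- feeder_empty: One of three like fixed off-white feeders, side by side in any order, each a little askew: 270 mm long (x), 112 mm wide; side rails 30 mm high, 92 mm apart inside; a hood 86 mm high covers own x from 45 to 140 mm. Origin at table height on the lane's centre line; own -x points out of the front, to the robot. This one's tray is empty and has been left standing part way out.
- feeder_jar: One of three like fixed off-white feeders, side by side in any order, each a little askew: 270 mm long (x), 112 mm wide; side rails 30 mm high, 92 mm apart inside; a hood 86 mm high covers own x from 45 to 140 mm. Origin at table height on the lane's centre line; own -x points out of the front, to the robot. This one's tray carries the wide jar and starts fully home.
- feeder_vials: One of three like fixed off-white feeders, side by side in any order, each a little askew: 270 mm long (x), 112 mm wide; side rails 30 mm high, 92 mm apart inside; a hood 86 mm high covers own x from 45 to 140 mm. Origin at table height on the lane's centre line; own -x points out of the front, to the robot. This one's tray carries two slim vials and starts fully home.
- tray_empty (a joint): How far this tray is drawn out of its feeder towards the robot (along the feeder's -x), m: 0 is fully home, 0.115 is the outer stop. Friction about 2.5 N plus 8 N per m/s; it stays where left. The empty tray; starts between 0.06 and 0.10.
- tray_jar (a joint): How far this tray is drawn out of its feeder towards the robot (along the feeder's -x), m: 0 is fully home, 0.115 is the outer stop. Friction about 2.5 N plus 8 N per m/s; it stays where left. The tray with the wide jar; starts at 0.
- tray_vials (a joint): How far this tray is drawn out of its feeder towards the robot (along the feeder's -x), m: 0 is fully home, 0.115 is the outer stop. Friction about 2.5 N plus 8 N per m/s; it stays where left. The tray with the two vials; starts at 0 and stays there.
- tray_empty_lip_top (a point): Middle of the top edge of this tray's front lip, 58 mm above the table: an upright plate 7 mm thick (own x), 72 mm wide, 38 mm high above the tray floor; axes as the feeder's. Push on its front face to send the tray home; home, it is 124.5 mm in front of the feeder's origin.
- tray_jar_lip_top (a point): Middle of the top edge of this tray's front lip, 58 mm above the table: an upright plate 7 mm thick (own x), 72 mm wide, 38 mm high above the tray floor; axes as the feeder's. Behind it is an open well for the fingertip, 49 mm long (x), 84 mm wide, floor 20 mm above the table; then the jar pocket's wall, 18 mm high.
- tray_jar_pocket (a point): Centre of the floor of the jar's pocket in its tray (inside 100 x 76 mm, wall 18 mm high), 20 mm above the table and 107.5 mm behind the lip.
- jar: Wide capped jar, 54 mm across and 56 mm tall, standing loose in its tray's pocket. Origin at the centre of its underside, its z is up.
- vial_front: Slim amber vial with white cap, 23 mm across, 58 mm tall, standing in a hole of its tray, the one nearer the lip. Origin under its centre.
- vial_back: The like vial in the hole further from the lip.
- loose_vial: Bystander: amber vial with white cap, 23 mm across, 58 mm tall, standing on the table between lanes. Origin at the centre of the underside.
- cap_tin: Bystander: steel tin 28 mm across, 35 mm tall, standing on the table between lanes. Origin at the centre of the underside.
- petri_dish: Bystander: white covered dish, 64 mm across, 17 mm high. Origin at the centre of the underside.
- tip_box: Bystander: grey box 120 x 80 x 55 mm high. Origin at the centre of the underside.
- wash_bottle: Bystander: white bottle 60 mm across, 150 mm tall. Origin at the centre of the underside.
- marker: Bystander: black pen lying, 14 mm thick, 120 mm long. Origin under the middle.
Mind the look-alikes: they are no part of the job. What is shaped like the jar but yellow is not meant.

How it is judged:
On the way, in this order (a step that is already met when the one before it is completed fails the run):
1. the empty tray is pushed fully home (within 5 mm) (value of joint tray_empty below 0.005 m), for 0.2 s.
2. the jar's tray is being drawn out with the fingers on its lip, 20 mm or more (value of joint tray_jar above 0.02 m and contact force between the fingers and tray_jar_c0 above 0.5 N), for 0.04 s.
3. the jar's tray is out at its stop (within 8 mm) (value of joint tray_jar above 0.107 m), for 0.2 s.
At the end, for the whole second after the job is handed in: The jar's tray is drawn out to within 8 mm of its stop with the jar standing upright and at rest on its pocket floor; the empty tray and the vials' tray are home within 6 mm (value of joint each of tray_empty, tray_vials below 0.006 m and value of joint tray_jar above 0.107 m and angle between jar's own z axis and vertical below 0.1 rad and height (world z) of jar below 0.026 m and horizontal distance between jar and tray_jar_pocket below 0.035 m and linear speed of jar below 0.02 m/s); the robot touches nothing.
It fails at once if the jar's tray is drawn more than 10 mm while the empty tray still stands out (value of joint tray_jar above 0.01 m and value of joint tray_empty above 0.008 m).
It fails at once if the tray with the vials is drawn out by more than 10 mm (value of joint tray_vials above 0.01 m).
It fails at once if the jar is touched, lifted or tipped (contact force between any of the fingers, the arm and jar above 0.5 N or height (world z) of jar above 0.032 m or angle between jar's own z axis and vertical above 0.3 rad).
It fails at once if a vial in the third tray is moved or lifted by more than 15 mm (distance of any of vial_front, vial_back from where it was at the start of the episode above 0.015 m).
It fails at once if another thing on the table is moved by more than 20 mm (distance of any of loose_vial, cap_tin, petri_dish, tip_box, wash_bottle, marker from where it was at the start of the episode above 0.02 m).
It also fails if it takes over 45 s, if anything falls off the work surface, if the arm or the gripper's body presses on something with over 40 N, if the wrist force passes 120 N, or if a joint passes its speed limit or range.

### The arm

A 6-joint arm with a two-finger parallel gripper is mounted at the origin on the work surface. World frame = base frame: x ahead of the robot, y to its left, z up, the work surface at z = 0. Lengths are in m, angles in rad, forces in N, time in s.
With the tool pointing down it reaches from about 0.35 to 0.975 m from the base axis. Payload 4.9 kg.
Tool frame: the origin (TCP) lies on the centre line of the jaws, within the pads' length; the fingertips stand 14 mm ahead of it and the grasp point (between the pads) lies 5 mm behind it; z points along the fingers, y is the line along which they close (so a half turn about z gives the same grasp; the last joint's range is limited). The gripper opens to 85 mm and grips with 20 to 120 N. Pads are 22 mm wide; open, the fingers measure 114 mm over their backs; the gripper's body (76 mm by 85 mm) begins 54 mm behind the grasp point. The pads swing forward as they close: fully open they stand 13 mm farther back than shut.
Start: joints at [-1.4, 0.053, 1.613, -0, 1.476, -0.119], TCP at [0.179, -0.599, 0.245] pointing down, gripper open.
Joint ranges: [-3.01, 3.01], [-1.01, 2.22], [0.06, 2.58], [-1.02, 4.17], [0.09, 2.62], [-3.14, 3.14]. Speed limits (rad/s): [2.57, 2.57, 3.14, 3.14, 3.14, 3.14].

### API

Orientations are given as a unit quaternion [w, x, y, z].
In Python, from plant import * gives the robot as it stands.
- The arm moves only by the tool send_rows, never from a script. Its argument "steps" is a list of rows, each an object with "translation": the shift along the tool's x, y, z in cm, a list of three; "delta_rot": the turn, a rotation vector about the tool's x, y, z in rad, a list of three; "jaw": the finger opening in cm, from 0 to 8.54. In form: [{"translation": [dx, dy, dz], "delta_rot": [rx, ry, rz], "jaw": jaw}, ...]. A call has exactly 8 rows; each row is the pose to reach, as a shift and turn from the pose commanded when the call began, along the tool's axes at that moment; what a row does not reach only later rows make up. A row lasts 1/10 s, in which the tool goes at most 50 mm and 8.59 degrees, less where a joint would pass 70% of its speed; a pose out of reach is approached as far as the arm can. A call with a gripper value outside its range is refused whole. The fingers move at their own pace and stop on an object; the grip force is fixed at half the most. Time passes only in rows, so rows that repeat a pose let the fingers close, or fill a call up. It gives the time, the measured TCP pose, the force, the opening and the grip force at its end, in the units of the state.
- state(): the state, without advancing time (a new reading comes with each control period).
- grab_frame(name): name is "side" or "top" or "wrist"; returns a dict with "pixels" (384x512x3 uint8, blue, green, red), "range_z" (384x512 float32, m along the optical axis (not along the pixel's ray), 0 where there is no reading), "fx", "fy", "cx", "cy" (pixels), "rvec" (rotation vector, rad) and "tvec" (3), from world to camera coordinates, as OpenCV has them. Camera axes: x right, y down, z forward; pixel columns grow to the right and rows downward; lengths in m; the calibration is good to about 2 mm. A picture is of the moment at which its call begins.
- job_done(): hands the job in; it is judged then, once.
The state is a dict: "time": time; "joint_pos": joint angles; "joint_vel": joint speeds; "joint_efforts": joint torques, N m; "tool_pos": TCP position; "tool_rot": TCP orientation; "contact_force": force on the tool from outside, world axes, zero at the start; "ft_torque": the same for the moment, N m; "gripper_width": opening from 0.0 (shut) to 1.0 (fully open); "grasp_force": force on a finger pad.
Only numpy, scipy, OpenCV 4.12 (cv2) and the standard library are available. Lean on these libraries where they do the work, as an engineer would, in place of code of your own. Each camera call takes 0.05 s, during which the arm holds its last target. There are 200 camera calls.

## Working session

There is one attempt and no reset: what is moved stays moved. The work goes in short steps, Python scripts to look and compute and a tool call to move; the robot and the scene stay as the last step left them, time stands still between calls to the robot, and variables do not carry over. Pictures are saved under pics/ and viewed, at most 10 in all, crops included, and the job is handed in when it is done.

Besides the shell and the picture viewer there is one more tool, called after "Request:" by a JSON object that holds its "name" and its "arguments", one argument or row to a line. send_rows: Moves the arm, as the interface text tells. Its arguments: {"type":"object","properties":{"steps":{"type":"array","items":{"type":"object","properties":{"translation":{"type":"array","items":{"type":"number"}},"delta_rot":{"type":"array","items":{"type":"number"}},"jaw":{"type":"number"}}}}},"required":["steps"]}

```bash
mkdir -p pics
cat > h.py <<'E'
from plant import *
import numpy as np, cv2
def shot(n,f):
    d=grab_frame(n); cv2.imwrite(f'pics/{f}.png',d['pixels']); np.savez(f'pics/{f}.npz',**d); return d
def pts(d):
    R=cv2.Rodrigues(np.array(d['rvec'],float))[0]; t=np.array(d['tvec']).ravel()
    z=d['range_z']; v,u=np.mgrid[:384,:512]
    c=np.stack([(u-d['cx'])/d['fx']*z,(v-d['cy'])/d['fy']*z,z],-1)
    return (c-t)@R
E
python3 - <<'E'
from h import *
shot('top','top1');shot('side','side1')
s=state();print(s)
E
```

```text
{'time': 0.1, 'joint_pos': array([-1.40000741e+00,  5.32985492e-02,  1.61420449e+00,  1.23753583e-05,
        1.47600918e+00, -1.18988151e-01]), 'joint_vel': array([ 0.00075666, -0.00208662, -0.00316761, -0.0019729 ,  0.0017125 ,
       -0.00023099]), 'joint_efforts': array([ 1.19105338e-03, -3.94900954e+01, -3.71360600e+01,  1.51418899e-06,
        3.93377995e-03, -2.95636262e-07]), 'tool_pos': array([ 0.1785015 , -0.59838376,  0.24415261]), 'tool_rot': array([-9.59623224e-04,  9.89521635e-01,  1.44381481e-01, -1.86987642e-05]), 'contact_force': array([ 0.44185623, -0.07565178, -1.39255089]), 'ft_torque': array([ 0.00379901,  0.06103246, -0.02143079]), 'grasp_force': 0.0, 'gripper_width': 0.9981388954718285}
```

View pics/top1.png

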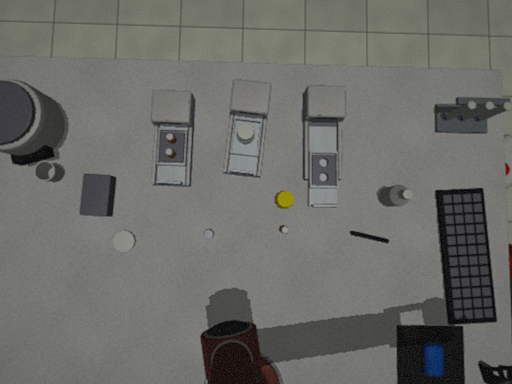

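View pics/side1.png

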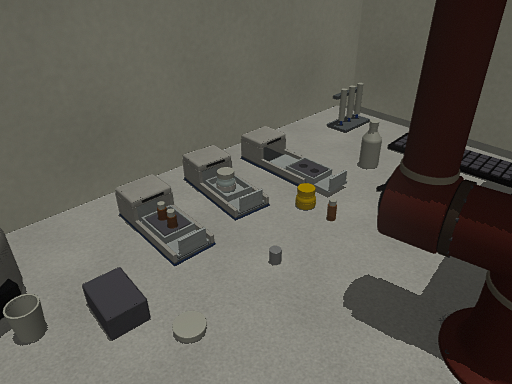

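The top view shows the vials' feeder on the left (172,140), the jar's in the middle (245,130) and the empty one on the right (323,150), whose tray stands out with its lip near (323,205). The yellow decoy is at (285,200), the loose vial at (284,229) and the tin at (209,233).

Run:
```python
from h import *
d=dict(np.load('pics/top1.npz')); P=pts(d)
print('table z',P[300,150],P[250,250])
for n,(c0,c1) in dict(vials=(145,200),jar=(218,275),empty=(298,352)).items():
    Q=P[70:215,c0:c1].reshape(-1,3)
    h=Q[(Q[:,2]>.078)&(Q[:,2]<.095)]
    r=cv2.minAreaRect(h[:,:2].astype(np.float32)); print(n,'hood',np.round(r[0],4),np.round(r[1],4),r[2],np.median(h[:,2]))
    # body (rails 30mm + hood) rect
    b=Q[(Q[:,2]>.024)&(Q[:,2]<.036)]
    r=cv2.minAreaRect(b[:,:2].astype(np.float32)); print('  rails',np.round(r[0],4),np.round(r[1],4),r[2])
    l=Q[(Q[:,2]>.04)&(Q[:,2]<.065)&(Q[:,0]<h[:,0].min()-.12)]
    print('  lip',len(l),l.mean(0) if len(l) else '', np.ptp(l,0) if len(l) else '')
    if len(l): print('   ',np.round(l[l[:,2]>.05][:40],3).tolist())
for n,(u,v) in dict(yellow=(285,200),vial=(284,229),tin=(209,233),jar=(245,132),bottle=(400,195)).items(): print(n,P[v,u])
```

```text
table z [ 0.24954833  0.28010073 -0.00045539] [ 0.40079349 -0.01167691  0.00561214]
vials hood [0.7664 0.228 ] [0.1118 0.1862] 88.72521209716797 0.08484287826133395
  rails [0.7236 0.2289] [0.113  0.2688] 88.99600982666016
  lip 0  
jar hood [0.8076 0.0027] [0.1115 0.1735] 84.40939331054688 0.08499777480607502
  rails [0.7141 0.0119] [0.1118 0.1779] 84.42831420898438
  lip 0  
empty hood [ 0.8362 -0.2211] [0.0959 0.1087] 0.3586116135120392 0.08512983734578636
  rails [ 0.7082 -0.2231] [0.3504 0.1131] 0.40678173303604126
  lip 80 [ 0.57040999 -0.22569825  0.05166841] [0.1307398  0.08367546 0.02263636]
    [[0.537, -0.188, 0.055], [0.537, -0.191, 0.057], [0.537, -0.193, 0.059], [0.537, -0.196, 0.06], [0.537, -0.199, 0.059], [0.537, -0.202, 0.059], [0.537, -0.205, 0.058], [0.537, -0.208, 0.057], [0.537, -0.211, 0.056], [0.537, -0.214, 0.059], [0.537, -0.217, 0.058], [0.538, -0.22, 0.056], [0.538, -0.222, 0.059], [0.538, -0.226, 0.057], [0.538, -0.228, 0.062], [0.538, -0.231, 0.057], [0.538, -0.235, 0.054], [0.538, -0.236, 0.061], [0.538, -0.243, 0.057], [0.538, -0.245, 0.06], [0.538, -0.248, 0.061], [0.538, -0.251, 0.06], [0.538, -0.253, 0.063], [0.538, -0.257, 0.058], [0.538, -0.26, 0.058], [0.534, -0.188, 0.054], [0.534, -0.19, 0.059], [0.534, -0.194, 0.056], [0.534, -0.197, 0.057], [0.534, -0.2, 0.055], [0.534, -0.203, 0.055], [0.534, -0.205, 0.059], [0.534, -0.208, 0.058], [0.535, -0.211, 0.055], [0.534, -0.214, 0.059], [0.535, -0.217, 0.056], [0.535, -0.22, 0.059], [0.535, -0.223, 0.055], [0.535, -0.226, 0.056], [0.535, -0.229, 0.056]]
yellow [ 0.54983431 -0.10936629  0.05629439]
vial [ 0.466434   -0.10723127  0.0587674 ]
tin [0.45014644 0.10922625 0.03562701]
jar [0.74251733 0.01064767 0.07695872]
bottle [ 0.5666836  -0.41728809  0.12735388]
```

```bash
cat >> h.py <<'E'
from scipy.spatial.transform import Rotation as Ro
def go(p,yaw):
    "shift (cm) and rotvec in tool axes to reach p, tool down, tool x at yaw"
    s=state(); q=s['tool_rot']; R=Ro.from_quat([q[1],q[2],q[3],q[0]])
    T=Ro.from_euler('z',yaw)*Ro.from_euler('x',np.pi)
    print('t',s['time'],'at',np.round(s['tool_pos'],4),'F',np.round(s['contact_force'],1))
    print('cm',np.round(R.inv().apply(np.array(p)-s['tool_pos'])*100,2),'rot',np.round((R.inv()*T).as_rotvec(),3))
E
python3 - <<'E'
from h import *
go([.46,-.225,.2],.008)
d=dict(np.load('pics/top1.npz')); P=pts(d)
Q=P[70:135,218:275].reshape(-1,3); h=Q[(Q[:,2]>.07)&(Q[:,2]<.095)&(Q[:,0]>.785)]
r=cv2.minAreaRect(h[:,:2].astype(np.float32)); print('jarhood',r)
Q=P[150:185,218:275].reshape(-1,3); l=Q[(Q[:,2]>.045)&(Q[:,2]<.07)]; print('lip',len(l),l.mean(0),np.ptp(l,0),np.polyfit(l[:,1],l[:,0],1))
Q=P[70:125,145:200].reshape(-1,3); h=Q[(Q[:,2]>.07)&(Q[:,2]<.095)&(Q[:,0]>.74)]
r=cv2.minAreaRect(h[:,:2].astype(np.float32)); print('vialhood',r)
E
```

```text
t 0.1 at [ 0.1785 -0.5984  0.2442] F [ 0.4 -0.1 -1.4]
cm [ 37.64 -27.73   4.48] rot [-0.002  0.     0.282]
jarhood ((0.8452690839767456, -0.0007411204278469086), (0.11205822229385376, 0.09753263741731644), 84.71821594238281)
lip 70 [0.63039657 0.02042653 0.05607006] [0.01256947 0.06997268 0.01653389] [0.09647223 0.62842597]
vialhood ((0.8107484579086304, 0.22720077633857727), (0.11371171474456787, 0.09756670892238617), 88.93578338623047)
```

Request:
{"name": "send_rows", "arguments": {
  "steps": [
    {"translation": [4.7, -3.5, 0.6], "delta_rot": [0, 0, 0.035], "jaw": 0},
    {"translation": [9.4, -6.9, 1.1], "delta_rot": [0, 0, 0.07], "jaw": 0},
    {"translation": [14.1, -10.4, 1.7], "delta_rot": [0, 0, 0.105], "jaw": 0},
    {"translation": [18.8, -13.9, 2.2], "delta_rot": [0, 0, 0.14], "jaw": 0},
    {"translation": [23.5, -17.3, 2.8], "delta_rot": [0, 0, 0.175], "jaw": 0},
    {"translation": [28.2, -20.8, 3.4], "delta_rot": [0, 0, 0.21], "jaw": 0},
    {"translation": [33, -24.3, 4], "delta_rot": [0, 0, 0.245], "jaw": 0},
    {"translation": [37.6, -27.7, 4.5], "delta_rot": [0, 0, 0.282], "jaw": 0}
  ]
}}

```text
time: 0.9
tool_pos: [0.4189, -0.279, 0.2062]
tool_rot: [-0.0, 1.0, 0.003, -0.0]
contact_force: [0.8, -1.1, 0.3]
gripper_width: -0.002
grasp_force: 0.0
```

Run:
```python
from h import *
go([.46,-.225,.052],.008)
d=shot('wrist','w1')
P=pts(d); l=P[(P[...,2]>.045)&(P[...,2]<.066)&(P[...,0]>.51)&(P[...,0]<.57)&(abs(P[...,1]+.225)<.05)]
print(len(l), l.mean(0) if len(l) else '', np.ptp(l,0) if len(l) else '')
```

```text
t 0.9 at [ 0.4189 -0.279   0.2062] F [ 0.8 -1.1  0.3]
cm [ 4.15 -5.38 15.42] rot [-0.     0.    -0.002]
921 [ 0.53813162 -0.22638393  0.05627726] [0.00728447 0.07169646 0.01456261]
```

Request:
{"name": "send_rows", "arguments": {
  "steps": [
    {"translation": [0, 0, 0], "delta_rot": [0, 0, 0], "jaw": 0},
    {"translation": [0, 0, 0], "delta_rot": [0, 0, 0], "jaw": 0},
    {"translation": [0, 0, 3], "delta_rot": [0, 0, 0], "jaw": 0},
    {"translation": [0, 0, 6], "delta_rot": [0, 0, 0], "jaw": 0},
    {"translation": [0, 0, 9], "delta_rot": [0, 0, 0], "jaw": 0},
    {"translation": [0, 0, 9], "delta_rot": [0, 0, 0], "jaw": 0},
    {"translation": [0, 0, 9], "delta_rot": [0, 0, 0], "jaw": 0},
    {"translation": [0, 0, 9], "delta_rot": [0, 0, 0], "jaw": 0}
  ]
}}

```text
time: 1.75
tool_pos: [0.4189, -0.2826, 0.119]
tool_rot: [0.001, 1.0, 0.003, 0.001]
contact_force: [0.4, 0.3, -0.3]
gripper_width: -0.002
grasp_force: 0.0
```

Run:
```python
from h import *
go([.46,-.2255,.052],.008)
```

```text
t 1.75 at [ 0.4189 -0.2826  0.119 ] F [ 0.4  0.3 -0.3]
cm [ 4.13 -5.7   6.69] rot [ 0.002 -0.002 -0.002]
```

Request:
{"name": "send_rows", "arguments": {
  "steps": [
    {"translation": [1.4, -1.9, 0], "delta_rot": [0, 0, 0], "jaw": 0},
    {"translation": [2.8, -3.8, 0], "delta_rot": [0, 0, 0], "jaw": 0},
    {"translation": [4.1, -5.7, 0.5], "delta_rot": [0, 0, 0], "jaw": 0},
    {"translation": [4.1, -5.7, 3], "delta_rot": [0, 0, 0], "jaw": 0},
    {"translation": [4.1, -5.7, 5], "delta_rot": [0, 0, 0], "jaw": 0},
    {"translation": [4.1, -5.7, 6.7], "delta_rot": [0, 0, 0], "jaw": 0},
    {"translation": [4.1, -5.7, 6.7], "delta_rot": [0, 0, 0], "jaw": 0},
    {"translation": [4.1, -5.7, 6.7], "delta_rot": [0, 0, 0], "jaw": 0}
  ]
}}

```text
time: 2.55
tool_pos: [0.4598, -0.2245, 0.0515]
tool_rot: [0.001, 1.0, 0.004, 0.001]
contact_force: [1.0, 0.6, 1.1]
gripper_width: -0.003
grasp_force: 0.0
```

Run:
```python
from h import *
go([.6,-.2245,.052],.008)
```

```text
t 2.55 at [ 0.4598 -0.2245  0.0515] F [1.  0.6 1.1]
cm [14.02  0.1  -0.02] rot [ 0.001 -0.002 -0.   ]
```

Request:
{"name": "send_rows", "arguments": {
  "steps": [
    {"translation": [3, 0, 0], "delta_rot": [0, 0, 0], "jaw": 0},
    {"translation": [5.5, 0, 0], "delta_rot": [0, 0, 0], "jaw": 0},
    {"translation": [7, 0, 0], "delta_rot": [0, 0, 0], "jaw": 0},
    {"translation": [8.5, 0, 0], "delta_rot": [0, 0, 0], "jaw": 0},
    {"translation": [10, 0, 0], "delta_rot": [0, 0, 0], "jaw": 0},
    {"translation": [11.5, 0, 0], "delta_rot": [0, 0, 0], "jaw": 0},
    {"translation": [13, 0, 0], "delta_rot": [0, 0, 0], "jaw": 0},
    {"translation": [13.8, 0, 0], "delta_rot": [0, 0, 0], "jaw": 0}
  ]
}}

```text
time: 3.35
tool_pos: [0.5985, -0.2235, 0.0523]
tool_rot: [0.001, 1.0, 0.004, 0.001]
contact_force: [-2.7, -0.1, 2.7]
gripper_width: 0.002
grasp_force: 1.5
```

Request:
{"name": "send_rows", "arguments": {
  "steps": [
    {"translation": [0.1, 0, 0], "delta_rot": [0, 0, 0], "jaw": 0},
    {"translation": [0.2, 0, 0], "delta_rot": [0, 0, 0], "jaw": 0},
    {"translation": [0.3, 0, 0], "delta_rot": [0, 0, 0], "jaw": 0},
    {"translation": [0.4, 0, 0], "delta_rot": [0, 0, 0], "jaw": 0},
    {"translation": [0.5, 0, 0], "delta_rot": [0, 0, 0], "jaw": 0},
    {"translation": [0.5, 0, 0], "delta_rot": [0, 0, 0], "jaw": 0},
    {"translation": [0.5, 0, 0], "delta_rot": [0, 0, 0], "jaw": 0},
    {"translation": [0.5, 0, 0], "delta_rot": [0, 0, 0], "jaw": 0}
  ]
}}

```text
time: 4.15
tool_pos: [0.6017, -0.2226, 0.0498]
tool_rot: [0.0, 1.0, 0.004, -0.0]
contact_force: [-2.1, -0.6, 1.5]
gripper_width: 0.002
grasp_force: 1.3
```

Request:
{"name": "send_rows", "arguments": {
  "steps": [
    {"translation": [0.05, 0, 0], "delta_rot": [0, 0, 0], "jaw": 0},
    {"translation": [0.1, 0, 0], "delta_rot": [0, 0, 0], "jaw": 0},
    {"translation": [0.15, 0, 0], "delta_rot": [0, 0, 0], "jaw": 0},
    {"translation": [0.2, 0, 0], "delta_rot": [0, 0, 0], "jaw": 0},
    {"translation": [0.2, 0, 0], "delta_rot": [0, 0, 0], "jaw": 0},
    {"translation": [0.2, 0, 0], "delta_rot": [0, 0, 0], "jaw": 0},
    {"translation": [0.2, 0, 0], "delta_rot": [0, 0, 0], "jaw": 0},
    {"translation": [0.2, 0, 0], "delta_rot": [0, 0, 0], "jaw": 0}
  ]
}}

```text
time: 4.95
tool_pos: [0.6039, -0.2226, 0.0498]
tool_rot: [0.0, 1.0, 0.004, 0.0]
contact_force: [-2.1, -0.5, 0.6]
gripper_width: -0.001
grasp_force: 0.7
```

Request:
{"name": "send_rows", "arguments": {
  "steps": [
    {"translation": [0.05, 0, 0], "delta_rot": [0, 0, 0], "jaw": 0},
    {"translation": [0.1, 0, 0], "delta_rot": [0, 0, 0], "jaw": 0},
    {"translation": [0.15, 0, 0], "delta_rot": [0, 0, 0], "jaw": 0},
    {"translation": [0.2, 0, 0], "delta_rot": [0, 0, 0], "jaw": 0},
    {"translation": [0.2, 0, 0], "delta_rot": [0, 0, 0], "jaw": 0},
    {"translation": [0.2, 0, 0], "delta_rot": [0, 0, 0], "jaw": 0},
    {"translation": [0.2, 0, 0], "delta_rot": [0, 0, 0], "jaw": 0},
    {"translation": [0.2, 0, 0], "delta_rot": [0, 0, 0], "jaw": 0}
  ]
}}

```text
time: 5.75
tool_pos: [0.6059, -0.2225, 0.0498]
tool_rot: [0.0, 1.0, 0.004, 0.0]
contact_force: [-3.0, 0.4, 0.9]
gripper_width: 0.001
grasp_force: 0.9
```

Request:
{"name": "send_rows", "arguments": {
  "steps": [
    {"translation": [0.1, 0, 0], "delta_rot": [0, 0, 0], "jaw": 0},
    {"translation": [0.2, 0, 0], "delta_rot": [0, 0, 0], "jaw": 0},
    {"translation": [0.2, 0, 0], "delta_rot": [0, 0, 0], "jaw": 0},
    {"translation": [0.2, 0, 0], "delta_rot": [0, 0, 0], "jaw": 0},
    {"translation": [0.2, 0, 0], "delta_rot": [0, 0, 0], "jaw": 0},
    {"translation": [0.2, 0, 0], "delta_rot": [0, 0, 0], "jaw": 0},
    {"translation": [0.2, 0, 0], "delta_rot": [0, 0, 0], "jaw": 0},
    {"translation": [0.2, 0, 0], "delta_rot": [0, 0, 0], "jaw": 0}
  ]
}}

```text
time: 6.55
tool_pos: [0.6079, -0.2225, 0.0498]
tool_rot: [0.0, 1.0, 0.004, 0.0]
contact_force: [-1.6, -0.3, 0.5]
gripper_width: -0.001
grasp_force: 0.5
```

Run:
```python
from h import *
go([.6,-.2245,.052],.008)
d=shot('top','top2');P=pts(d)
Q=P[140:215,298:352].reshape(-1,3); l=Q[(Q[:,2]>.04)&(Q[:,2]<.066)]; print(len(l),np.round(l[:30],3).tolist())
```

```text
t 6.55 at [ 0.6079 -0.2225  0.0498] F [-1.6 -0.3  0.5]
cm [-0.79  0.19 -0.22] rot [ 0. -0. -0.]
14 [[0.732, -0.219, 0.041], [0.733, -0.262, 0.04], [0.722, -0.18, 0.042], [0.723, -0.205, 0.04], [0.724, -0.262, 0.041], [0.717, -0.234, 0.041], [0.701, -0.181, 0.042], [0.698, -0.205, 0.04], [0.695, -0.205, 0.041], [0.692, -0.181, 0.041], [0.689, -0.211, 0.041], [0.677, -0.184, 0.04], [0.674, -0.205, 0.041], [0.674, -0.207, 0.043]]
```

Lip is hidden by the gripper from above; keep pushing gently until the force rises.

Request:
{"name": "send_rows", "arguments": {
  "steps": [
    {"translation": [0.1, 0, 0], "delta_rot": [0, 0, 0], "jaw": 0},
    {"translation": [0.2, 0, 0], "delta_rot": [0, 0, 0], "jaw": 0},
    {"translation": [0.3, 0, 0], "delta_rot": [0, 0, 0], "jaw": 0},
    {"translation": [0.3, 0, 0], "delta_rot": [0, 0, 0], "jaw": 0},
    {"translation": [0.3, 0, 0], "delta_rot": [0, 0, 0], "jaw": 0},
    {"translation": [0.3, 0, 0], "delta_rot": [0, 0, 0], "jaw": 0},
    {"translation": [0.3, 0, 0], "delta_rot": [0, 0, 0], "jaw": 0},
    {"translation": [0.3, 0, 0], "delta_rot": [0, 0, 0], "jaw": 0}
  ]
}}

```text
time: 7.4
tool_pos: [0.6094, -0.2225, 0.0498]
tool_rot: [-0.0, 1.0, 0.004, -0.002]
contact_force: [-7.3, 0.5, 4.9]
gripper_width: -0.004
grasp_force: 3.9
```

Request:
{"name": "send_rows", "arguments": {
  "steps": [
    {"translation": [0.1, 0, 0], "delta_rot": [0, 0, 0], "jaw": 0},
    {"translation": [0.2, 0, 0], "delta_rot": [0, 0, 0], "jaw": 0},
    {"translation": [0.2, 0, 0], "delta_rot": [0, 0, 0], "jaw": 0},
    {"translation": [0.2, 0, 0], "delta_rot": [0, 0, 0], "jaw": 0},
    {"translation": [0.2, 0, 0], "delta_rot": [0, 0, 0], "jaw": 0},
    {"translation": [0.2, 0, 0], "delta_rot": [0, 0, 0], "jaw": 0},
    {"translation": [0.2, 0, 0], "delta_rot": [0, 0, 0], "jaw": 0},
    {"translation": [0.2, 0, 0], "delta_rot": [0, 0, 0], "jaw": 0}
  ]
}}

```text
time: 8.2
tool_pos: [0.6095, -0.2225, 0.0498]
tool_rot: [-0.001, 1.0, 0.004, -0.005]
contact_force: [-15.7, -0.6, 10.7]
gripper_width: 0.001
grasp_force: 7.7
```

Request:
{"name": "send_rows", "arguments": {
  "steps": [
    {"translation": [-2, 0, 0], "delta_rot": [0, 0, 0], "jaw": 0},
    {"translation": [-5, 0, 0], "delta_rot": [0, 0, 0], "jaw": 0},
    {"translation": [-5, 0, -4], "delta_rot": [0, 0, 0], "jaw": 0},
    {"translation": [-5, 0, -8], "delta_rot": [0, 0, 0], "jaw": 0},
    {"translation": [-5, 0, -12], "delta_rot": [0, 0, 0], "jaw": 0},
    {"translation": [-5, 0, -15], "delta_rot": [0, 0, 0], "jaw": 0},
    {"translation": [-5, 0, -15], "delta_rot": [0, 0, 0], "jaw": 0},
    {"translation": [-5, 0, -15], "delta_rot": [0, 0, 0], "jaw": 0}
  ]
}}

```text
time: 9.0
tool_pos: [0.5636, -0.223, 0.2008]
tool_rot: [0.0, 1.0, 0.004, 0.001]
contact_force: [-0.2, -0.1, -1.5]
gripper_width: -0.001
grasp_force: 0.0
```

Run:
```python
from h import *
d=shot('wrist','w2')
P=pts(d); l=P[(P[...,2]>.045)&(P[...,2]<.066)&(P[...,0]>.51)&(P[...,0]<.65)&(abs(P[...,1]+.222)<.05)]
print(len(l), l.mean(0) if len(l) else '', np.ptp(l,0) if len(l) else '')
go([.6,.0228,.2],-.096)
```

```text
680 [ 0.62420895 -0.22423905  0.05728773] [0.00745024 0.07177302 0.00531876]
t 9.05 at [ 0.5627 -0.2226  0.199 ] F [-0.6 -0.1  0.2]
cm [  3.92 -24.51  -0.09] rot [-0.001  0.     0.104]
```

Request:
{"name": "send_rows", "arguments": {
  "steps": [
    {"translation": [0, -4, 0], "delta_rot": [0, 0, 0.02], "jaw": 0},
    {"translation": [1, -8, 0], "delta_rot": [0, 0, 0.04], "jaw": 0},
    {"translation": [2, -12, 0], "delta_rot": [0, 0, 0.06], "jaw": 0},
    {"translation": [2.5, -16, 0], "delta_rot": [0, 0, 0.08], "jaw": 0},
    {"translation": [3, -20, 0], "delta_rot": [0, 0, 0.1], "jaw": 0},
    {"translation": [3.9, -24.5, 0], "delta_rot": [0, 0, 0.104], "jaw": 0},
    {"translation": [3.9, -24.5, 0], "delta_rot": [0, 0, 0.104], "jaw": 0},
    {"translation": [3.9, -24.5, 0], "delta_rot": [0, 0, 0.104], "jaw": 0}
  ]
}}

```text
time: 9.85
tool_pos: [0.599, 0.0234, 0.1974]
tool_rot: [0.0, 0.999, -0.047, -0.002]
contact_force: [-1.0, -0.2, 0.1]
gripper_width: -0.005
grasp_force: 0.0
```

Run:
```python
from h import *
d=shot('wrist','w3')
P=pts(d); l=P[(P[...,2]>.052)&(P[...,2]<.066)&(P[...,0]>.61)&(P[...,0]<.65)&(abs(P[...,1]-.02)<.05)]
m=l.mean(0); k=np.polyfit(l[:,1],l[:,0],1)[0]
print(len(l), m, np.ptp(l,0),k)
t=m[:2]+.0225*np.array([1,-k]); print(t)
go([*t,.2],-np.arctan(k))
```

```text
630 [0.63339881 0.01892894 0.05740449] [0.01271037 0.0712523  0.00478202] 0.09498792317752318
[0.65589881 0.01679171]
t 9.9 at [0.5991 0.0224 0.1978] F [0.2 0.1 0.3]
cm [ 5.71  0.02 -0.24] rot [ 0.     0.003 -0.001]
```

View pics/w3.png

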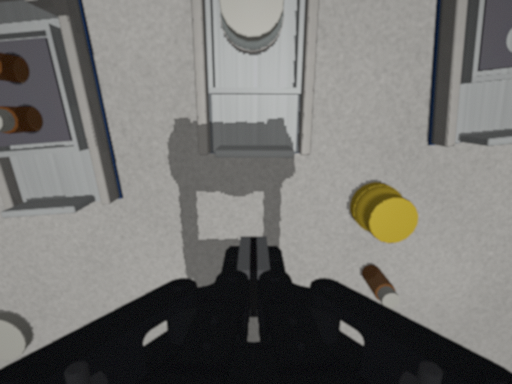

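Wrist view: the jar tray's lip is at (254,153), the empty well runs from there up to the pocket wall at (254,93), and the jar is at (252,15).

Request:
{"name": "send_rows", "arguments": {
  "steps": [
    {"translation": [2.5, 0, 0], "delta_rot": [0, 0.003, 0], "jaw": 0},
    {"translation": [4.5, 0, 0], "delta_rot": [0, 0.003, 0], "jaw": 0},
    {"translation": [5.7, 0, 0], "delta_rot": [0, 0.003, 0], "jaw": 0},
    {"translation": [5.7, 0, 0], "delta_rot": [0, 0.003, 0], "jaw": 0},
    {"translation": [5.7, 0, 4], "delta_rot": [0, 0.003, 0], "jaw": 0},
    {"translation": [5.7, 0, 7], "delta_rot": [0, 0.003, 0], "jaw": 0},
    {"translation": [5.7, 0, 9.5], "delta_rot": [0, 0.003, 0], "jaw": 0},
    {"translation": [5.7, 0, 9.5], "delta_rot": [0, 0.003, 0], "jaw": 0}
  ]
}}

```text
time: 10.7
tool_pos: [0.6525, 0.0167, 0.0994]
tool_rot: [-0.0, 0.999, -0.048, -0.004]
contact_force: [-0.8, 0.1, -0.5]
gripper_width: 0.005
grasp_force: 0.0
```

Run:
```python
from h import *
d=shot('wrist','w4'); go([.6565,.0168,.043],-.095)
```

```text
t 10.75 at [0.6543 0.0167 0.1023] F [-0.6  0.6  0.3]
cm [ 0.23 -0.03  5.93] rot [ 0.     0.003 -0.002]
```

View pics/w4.png

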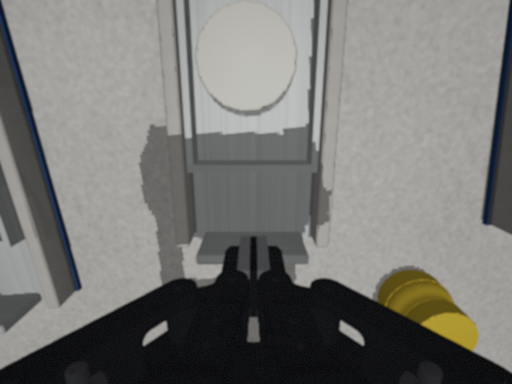

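The lip spans rows 232–262 near (252,247), with the fingertips at (253,240) in front of it. I need to check the parallax numerically.

Run:
```python
from h import *
d=dict(np.load('pics/w4.npz')); P=pts(d)
for v in range(215,270,5): print(v,np.round(P[v,215],3),np.round(P[v,290],3))
print('tip px',[np.round(P[v,253],3) for v in (240,250,300)])
R,t=d['rvec'],d['tvec']
print(cv2.projectPoints(np.array([[.6543,.0167,.088],[.6543,.0167,.058],[.6654,.0157,.088]]),R.astype(float),t.astype(float),np.array([[d['fx'],0,d['cx']],[0,d['fy'],d['cy']],[0,0,1]],float),None)[0].reshape(-1,2))
```

```text
215 [0.653 0.045 0.02 ] [ 0.647 -0.01   0.02 ]
220 [0.649 0.046 0.02 ] [ 0.643 -0.01   0.018]
225 [0.644 0.047 0.019] [ 0.639 -0.01   0.02 ]
230 [0.64  0.047 0.018] [ 0.635 -0.009  0.019]
235 [0.639 0.046 0.026] [ 0.634 -0.008  0.027]
240 [0.639 0.045 0.034] [ 0.634 -0.008  0.034]
245 [0.639 0.044 0.043] [ 0.634 -0.007  0.042]
250 [0.639 0.043 0.05 ] [ 0.634 -0.006  0.05 ]
255 [0.639 0.043 0.057] [ 0.634 -0.005  0.056]
260 [0.636 0.043 0.058] [ 0.631 -0.005  0.057]
265 [ 0.6    0.055 -0.001] [ 0.594 -0.009 -0.001]
tip px [array([0.664, 0.016, 0.093]), array([0.664, 0.016, 0.104]), array([0.65 , 0.017, 0.123])]
[[253.21671385 252.08042684]
 [253.18290229 229.49911984]
 [253.03287127 232.1582545 ]]
```

Request:
{"name": "send_rows", "arguments": {
  "steps": [
    {"translation": [0.5, 0, 0], "delta_rot": [0, 0.003, 0], "jaw": 0},
    {"translation": [0.5, 0, 1.5], "delta_rot": [0, 0.003, 0], "jaw": 0},
    {"translation": [0.5, 0, 3], "delta_rot": [0, 0.003, 0], "jaw": 0},
    {"translation": [0.5, 0, 4], "delta_rot": [0, 0.003, 0], "jaw": 0},
    {"translation": [0.5, 0, 5], "delta_rot": [0, 0.003, 0], "jaw": 0},
    {"translation": [0.5, 0, 5.7], "delta_rot": [0, 0.003, 0], "jaw": 0},
    {"translation": [0.5, 0, 5.7], "delta_rot": [0, 0.003, 0], "jaw": 0},
    {"translation": [0.5, 0, 5.7], "delta_rot": [0, 0.003, 0], "jaw": 0}
  ]
}}

```text
time: 11.55
tool_pos: [0.6619, 0.0164, 0.0478]
tool_rot: [0.0, 0.999, -0.048, 0.003]
contact_force: [-0.4, -0.3, 1.0]
gripper_width: 0.0
grasp_force: 0.0
```

Request:
{"name": "send_rows", "arguments": {
  "steps": [
    {"translation": [-0.6, 0, 0], "delta_rot": [0, 0, 0], "jaw": 0},
    {"translation": [-1, 0, 0], "delta_rot": [0, 0, 0], "jaw": 0},
    {"translation": [-1.3, 0, 0], "delta_rot": [0, 0, 0], "jaw": 0},
    {"translation": [-1.6, 0, 0], "delta_rot": [0, 0, 0], "jaw": 0},
    {"translation": [-2, 0, 0], "delta_rot": [0, 0, 0], "jaw": 0},
    {"translation": [-2.4, 0, 0], "delta_rot": [0, 0, 0], "jaw": 0},
    {"translation": [-2.8, 0, 0], "delta_rot": [0, 0, 0], "jaw": 0},
    {"translation": [-3.2, 0, 0], "delta_rot": [0, 0, 0], "jaw": 0}
  ]
}}

```text
time: 12.35
tool_pos: [0.6301, 0.0195, 0.0481]
tool_rot: [0.0, 0.999, -0.048, 0.004]
contact_force: [3.5, 0.2, 0.8]
gripper_width: 0.001
grasp_force: 1.4
```

Force 3.5 N, so the tray is moving on its lip. Continue.

Request:
{"name": "send_rows", "arguments": {
  "steps": [
    {"translation": [-0.4, 0, 0], "delta_rot": [0, 0, 0], "jaw": 0},
    {"translation": [-0.8, 0, 0], "delta_rot": [0, 0, 0], "jaw": 0},
    {"translation": [-1.2, 0, 0], "delta_rot": [0, 0, 0], "jaw": 0},
    {"translation": [-1.6, 0, 0], "delta_rot": [0, 0, 0], "jaw": 0},
    {"translation": [-2, 0, 0], "delta_rot": [0, 0, 0], "jaw": 0},
    {"translation": [-2.4, 0, 0], "delta_rot": [0, 0, 0], "jaw": 0},
    {"translation": [-2.8, 0, 0], "delta_rot": [0, 0, 0], "jaw": 0},
    {"translation": [-3.2, 0, 0], "delta_rot": [0, 0, 0], "jaw": 0}
  ]
}}

```text
time: 13.15
tool_pos: [0.5978, 0.0226, 0.0474]
tool_rot: [0.0, 0.999, -0.048, 0.003]
contact_force: [2.9, 0.0, 2.5]
gripper_width: -0.001
grasp_force: 1.4
```

Request:
{"name": "send_rows", "arguments": {
  "steps": [
    {"translation": [-0.4, 0, 0], "delta_rot": [0, 0, 0], "jaw": 0},
    {"translation": [-0.8, 0, 0], "delta_rot": [0, 0, 0], "jaw": 0},
    {"translation": [-1.2, 0, 0], "delta_rot": [0, 0, 0], "jaw": 0},
    {"translation": [-1.6, 0, 0], "delta_rot": [0, 0, 0], "jaw": 0},
    {"translation": [-2, 0, 0], "delta_rot": [0, 0, 0], "jaw": 0},
    {"translation": [-2.4, 0, 0], "delta_rot": [0, 0, 0], "jaw": 0},
    {"translation": [-2.8, 0, 0], "delta_rot": [0, 0, 0], "jaw": 0},
    {"translation": [-3.2, 0, 0], "delta_rot": [0, 0, 0], "jaw": 0}
  ]
}}

```text
time: 13.95
tool_pos: [0.5659, 0.0257, 0.0472]
tool_rot: [0.0, 0.999, -0.048, 0.003]
contact_force: [2.8, -0.9, 2.4]
gripper_width: -0.003
grasp_force: 1.4
```

Run:
```python
from h import *
d=shot('wrist','w5'); P=pts(d); go([.5325,.029,.048],-.095)
m=(P[...,2]>.05)&(P[...,2]<.063)&(P[...,0]<.62)&(P[...,0]>.5)&(abs(P[...,1]-.025)<.045); l=P[m]; print(len(l),l.mean(0))
```

```text
t 14.0 at [0.5652 0.0258 0.0469] F [ 2.1 -0.2  1.5]
cm [-3.28 -0.01 -0.12] rot [ 0.    -0.005 -0.001]
805 [0.57498703 0.02487352 0.0569497 ]
```

View pics/w5.png

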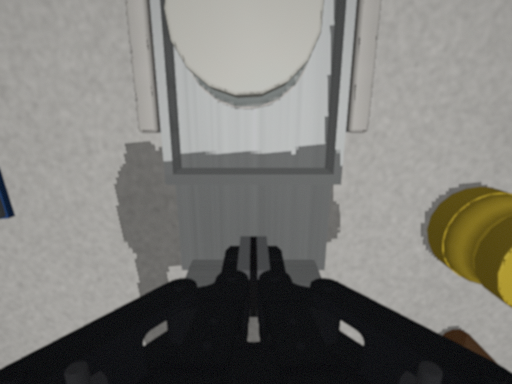

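The lip is at (253,272) behind which the fingers pull. The jar stands in its pocket, well clear of the fingers (nearest edge about row 100).

Request:
{"name": "send_rows", "arguments": {
  "steps": [
    {"translation": [-0.4, 0, 0], "delta_rot": [0, 0, 0], "jaw": 0},
    {"translation": [-0.8, 0, 0], "delta_rot": [0, 0, 0], "jaw": 0},
    {"translation": [-1.2, 0, 0], "delta_rot": [0, 0, 0], "jaw": 0},
    {"translation": [-1.6, 0, 0], "delta_rot": [0, 0, 0], "jaw": 0},
    {"translation": [-2, 0, 0], "delta_rot": [0, 0, 0], "jaw": 0},
    {"translation": [-2.3, 0, 0], "delta_rot": [0, 0, 0], "jaw": 0},
    {"translation": [-2.6, 0, 0], "delta_rot": [0, 0, 0], "jaw": 0},
    {"translation": [-2.9, 0, 0], "delta_rot": [0, 0, 0], "jaw": 0}
  ]
}}

```text
time: 14.8
tool_pos: [0.5371, 0.0285, 0.047]
tool_rot: [0.0, 0.999, -0.048, 0.003]
contact_force: [2.9, 1.2, -0.1]
gripper_width: 0.001
grasp_force: 1.4
```

Request:
{"name": "send_rows", "arguments": {
  "steps": [
    {"translation": [-0.1, 0, 0], "delta_rot": [0, 0, 0], "jaw": 0},
    {"translation": [-0.2, 0, 0], "delta_rot": [0, 0, 0], "jaw": 0},
    {"translation": [-0.3, 0, 0], "delta_rot": [0, 0, 0], "jaw": 0},
    {"translation": [-0.4, 0, 0], "delta_rot": [0, 0, 0], "jaw": 0},
    {"translation": [-0.4, 0, 0], "delta_rot": [0, 0, 0], "jaw": 0},
    {"translation": [-0.4, 0, 0], "delta_rot": [0, 0, 0], "jaw": 0},
    {"translation": [-0.4, 0, 0], "delta_rot": [0, 0, 0], "jaw": 0},
    {"translation": [-0.4, 0, 0], "delta_rot": [0, 0, 0], "jaw": 0}
  ]
}}

```text
time: 15.6
tool_pos: [0.5332, 0.0289, 0.047]
tool_rot: [0.0, 0.999, -0.048, 0.003]
contact_force: [0.8, 0.6, -0.1]
gripper_width: -0.001
grasp_force: 0.5
```

Request:
{"name": "send_rows", "arguments": {
  "steps": [
    {"translation": [-0.1, 0, 0], "delta_rot": [0, 0, 0], "jaw": 0},
    {"translation": [-0.2, 0, 0], "delta_rot": [0, 0, 0], "jaw": 0},
    {"translation": [-0.3, 0, 0], "delta_rot": [0, 0, 0], "jaw": 0},
    {"translation": [-0.4, 0, 0], "delta_rot": [0, 0, 0], "jaw": 0},
    {"translation": [-0.4, 0, 0], "delta_rot": [0, 0, 0], "jaw": 0},
    {"translation": [-0.4, 0, 0], "delta_rot": [0, 0, 0], "jaw": 0},
    {"translation": [-0.4, 0, 0], "delta_rot": [0, 0, 0], "jaw": 0},
    {"translation": [-0.4, 0, 0], "delta_rot": [0, 0, 0], "jaw": 0}
  ]
}}

```text
time: 16.4
tool_pos: [0.5329, 0.0289, 0.0473]
tool_rot: [0.0, 0.999, -0.048, 0.008]
contact_force: [16.6, 0.8, -12.9]
gripper_width: 0.006
grasp_force: 7.8
```

Hard stop reached. Ease off the lip and lift out.

Request:
{"name": "send_rows", "arguments": {
  "steps": [
    {"translation": [0.6, 0, 0], "delta_rot": [0, 0, 0], "jaw": 0},
    {"translation": [1.2, 0, 0], "delta_rot": [0, 0, 0], "jaw": 0},
    {"translation": [1.2, 0, 0], "delta_rot": [0, 0, 0], "jaw": 0},
    {"translation": [1.2, 0, -2], "delta_rot": [0, 0, 0], "jaw": 0},
    {"translation": [1.2, 0, -5], "delta_rot": [0, 0, 0], "jaw": 0},
    {"translation": [1.2, 0, -9], "delta_rot": [0, 0, 0], "jaw": 0},
    {"translation": [1.2, 0, -13], "delta_rot": [0, 0, 0], "jaw": 0},
    {"translation": [1.2, 0, -16], "delta_rot": [0, 0, 0], "jaw": 0}
  ]
}}

```text
time: 17.2
tool_pos: [0.5406, 0.0282, 0.2099]
tool_rot: [0.0, 0.999, -0.048, 0.004]
contact_force: [1.3, -0.0, 0.4]
gripper_width: 0.006
grasp_force: 0.0
```

Request:
{"name": "send_rows", "arguments": {
  "steps": [
    {"translation": [-3, 0, 0], "delta_rot": [0, 0, 0], "jaw": 0},
    {"translation": [-6, 0, 0], "delta_rot": [0, 0, 0], "jaw": 0},
    {"translation": [-9, 0, 0], "delta_rot": [0, 0, 0], "jaw": 0},
    {"translation": [-12, 0, 0], "delta_rot": [0, 0, 0], "jaw": 0},
    {"translation": [-12, 0, 0], "delta_rot": [0, 0, 0], "jaw": 0},
    {"translation": [-12, 0, 0], "delta_rot": [0, 0, 0], "jaw": 0},
    {"translation": [-12, 0, 0], "delta_rot": [0, 0, 0], "jaw": 0},
    {"translation": [-12, 0, 0], "delta_rot": [0, 0, 0], "jaw": 0}
  ]
}}

```text
time: 18.0
tool_pos: [0.4217, 0.0395, 0.2065]
tool_rot: [0.0, 0.999, -0.048, 0.003]
contact_force: [0.2, 0.1, -0.5]
gripper_width: -0.001
grasp_force: 0.0
```

Run:
```python
from h import *
go([.5,.02,.2],-.095)
d=shot('top','top3');P=pts(d)
for c0,c1 in ((218,275),(298,352)):
    Q=P[145:225,c0:c1].reshape(-1,3); l=Q[(Q[:,2]>.048)&(Q[:,2]<.064)&(Q[:,0]<.645)&(abs(Q[:,1]+.11)>.04)]; print(len(l),np.median(l,0))
```

```text
t 18.0 at [0.4217 0.0395 0.2065] F [ 0.2  0.1 -0.5]
cm [7.98 1.19 0.7 ] rot [ 0.    -0.006 -0.001]
79 [0.51773183 0.0287689  0.05567625]
59 [ 0.62149211 -0.21563807  0.05723171]
```

View pics/top3.png

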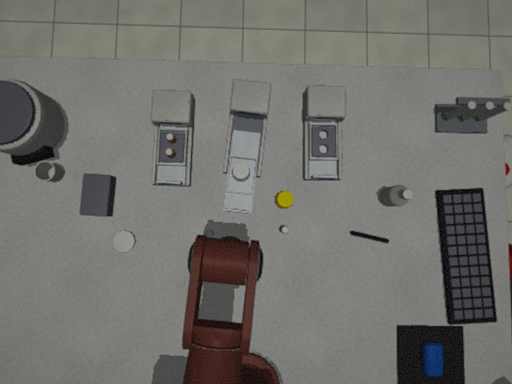

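The top view shows the jar's tray out, with its lip near (237,211) and the jar upright at (241,170). The empty tray is home with its lip near (323,180), and the vials are unchanged.

```bash
python3 -c "
from plant import *
print(job_done())"
```

```text
the job is handed in; nothing more can be done
None
```

The job is handed in: I pushed the empty tray home, then drew the jar's tray out by its lip to its stop with the jar standing upright; the hand-in call returned no verdict.

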